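# Step the sample carousel back one station

### The job

The hand-turned sample carousel has been clicked one station too far, and its ratchet will not let it go back. With a fingertip push the red thumb tab of the pawl away from the pawl's nose until the pawl tips up and stays up, then push a finger post to turn the wheel back (clockwise from above) by one station so that the jar just past the red arrow stands at the arrow again, and finally tip the pawl back down so that it drops fully into the next notch. Only push, gently and without gripping anything; leave the jars standing in their wells and the other things where they are.

Things in the scene. Friction and masses are not known exactly. Their poses are not given: they have to be found in the camera images.
- carousel: Fixed blue foot of the carousel, 310 mm over all; origin on the bench under the wheel's axis, z up; its own -x axis points to the red arrow. Angles in these notes are counter-clockwise from its +x axis, seen from above. On it turns a silver-grey wheel, radius 134 mm, deck top 40 mm above the bench, edged by six long saw teeth (120 to 130 mm from the axis, crests 50 mm above the bench).
- carousel_wheel (a joint): Wheel angle, rad: near 0 at the start, grows backward (clockwise from above); one station is 1.047. With the pawl down it has play: -0.11 to 0.01 at the start, 0.93 to 1.05 one station back, where a tooth face stops it; drop the pawl near 0.99. Takes 1.2 N at a post, stays where left. Pushed forward (values falling) with the pawl down it would click on to the next station.
- pawl (a joint): Pawl angle, rad: 0 fully down in a notch (nose 2 mm above the deck, arm along the rim, thumb tab upright), 1.66 thrown back on its stop (arm upright, tab level). It clears the teeth above 0.25. Its weight holds it either way: from below 0.6 it falls back down, from above 1.0 it falls over to 1.66. Less than 1 N moves it.
- pawl_pivot (a point): Fixed point on the pawl's pivot, 70 mm above the bench. The pivot pin is level and points along the carousel's 228 degree direction; the pawl swings in the upright plane through this point at right angles to that. Just outside the pawl stands its blue bracket plate (18 mm from this plane, 10 mm thick, top 80 mm above the bench).
- thumb_tab (a point): Middle of the top of the pawl's red thumb tab (10 mm thick in the direction of swing, 20 mm wide, 16 mm tall, on an 8 mm stem), 44 mm from the pivot: straight above the pivot (114 mm above the bench) while the pawl is down; level with the pivot, on the side away from the nose, when thrown back.
- pawl_nose (a point): Middle of the tip of the steel pawl's nose, 47 mm along from the pivot and 28 mm below it while the pawl is down. Thrown back, the arm (12 mm thick and wide) stands upright on the pivot and reaches 50 mm above it, the nose hooking over at its top toward the side where it drops; pushed at its back, from the tab's side, it tips down again.
- push_post (a point): Middle of the top of the finger post that stands at 150 degrees (left of the arrow as seen from the robot) at the start: an upright black-sleeved steel post 12 mm thick, from the deck at 40 mm to 88 mm above the bench, 108 mm from the wheel's axis. One station back brings it to 90 degrees. There is no jar within 60 mm of it. The other five posts are alike.
- last_well (a point): Middle of the floor of the well that starts one station past the arrow (240 degrees); it turns with the wheel, and its jar must come back to the arrow. The six grey wells (centres 74 mm from the axis, rims 54 mm above the bench) start at 0, 60, .. 300 degrees; jars stand in those at 240, 300 and 0, the others are empty.
- loading_place (a point): Fixed point where the middle of a well's floor stands when it is at the red arrow: 180 degrees, 74 mm from the axis, 42 mm above the bench. The arrow itself lies 137 to 156 mm from the axis, 50 mm above the bench.
- jar_red: White sample jar with red screw lid, 59 mm across, 68 mm tall, loose in a well; origin at the middle of its underside, z up. The three jars may be in any order in their three wells.
- jar_blue: White sample jar with blue lid, same size, loose in a well; origin at the middle of its underside.
- jar_white: White sample jar with white lid, same size, loose in a well; origin at the middle of its underside.
- beaker_50: Bystander: small glass beaker, 46 mm across, 59 mm tall; origin at the middle of its underside.
- wash_bottle: Bystander: wash bottle with blue cap and bent spout, 64 mm across, 184 mm tall; origin at the middle of its underside.
- weight_500g: Bystander: grey steel calibration weight, 38 mm across, 58 mm tall; origin at the middle of its underside.
- lab_timer: Bystander: white count-down timer, 62 x 66 x 19 mm; origin at the middle of its underside.
- marker_black: Bystander: black marker pen lying on the bench, 135 mm long; origin at the middle of its underside.
There are look-alikes about, which are no part of the job. What is shaped like the jar_white but orange is not meant. There is more than one size of the jar_red; the job needs the larger.

How it is judged:
On the way, in this order (a step that is already met when the one before it is completed fails the run):
1. the pawl is tipped up and stays up, the wheel still where it was (value of joint pawl above 1.3 rad and value of joint carousel_wheel below 0.5 rad), for 0.2 s.
2. with the pawl up, the wheel is turned back by one station (value of joint pawl above 1 rad and value of joint carousel_wheel above 0.86 rad), for 0.1 s.
At the end, for the whole second after the job is handed in: The wheel rests one station back (0.87 to 1.08 rad) with its last well within 14 mm of the loading place and a jar standing in it, the pawl is fully down in the notch (under 0.05 rad), and all three jars stand upright on the floors of their wells (value of joint carousel_wheel between 0.87 and 1.08 rad and value of joint pawl below 0.05 rad and velocity of joint carousel_wheel between -0.05 and 0.05 rad/s and horizontal distance between last_well and loading_place below 0.014 m and horizontal distance between any of jar_red, jar_blue, jar_white and last_well below 0.008 m and angle between each of jar_red, jar_blue, jar_white's own z axis and vertical below 0.1 rad and height (world z) of jar_red between 0.036 and 0.048 m and height (world z) of jar_blue between 0.036 and 0.048 m and height (world z) of jar_white between 0.036 and 0.048 m); the robot touches nothing.
It fails at once if a jar is lifted or tipped (height (world z) of any of jar_red, jar_blue, jar_white above 0.054 m or angle between any of jar_red, jar_blue, jar_white's own z axis and vertical above 0.3 rad).
It fails at once if the wheel is clicked forward, or turned back by well over one station (value of joint carousel_wheel below -0.5 rad or value of joint carousel_wheel above 1.5 rad).
It fails at once if the fingers grip or force the pawl or the wheel (over 25 N) (contact force between the fingers and pawl above 25 N or contact force between the fingers and carousel_wheel above 25 N).
It fails at once if a bystander is shifted by more than 25 mm (distance of any of beaker_50, wash_bottle, weight_500g, lab_timer, marker_black from where it was at the start of the episode above 0.025 m).
It also fails if it takes over 58 s, if anything falls off the work surface, if the arm or the gripper's body presses on something with over 40 N, if the wrist force passes 120 N, or if a joint passes its speed limit or range.

### The arm

A 6-joint arm with a two-finger parallel gripper is mounted at the origin on a cart in front of the work surface, level with it; the furniture and walls round the work are solid. World frame = base frame: x ahead of the robot, y to its left, z up, the work surface at z = 0. Lengths are in m, angles in rad, forces in N, time in s.
With the tool pointing down it reaches from about 0.35 to 0.975 m from the base axis. Payload 4.9 kg.
Tool frame: the origin (TCP) lies midway between the tips of the shut fingers; the grasp point (between the pads) lies 19 mm behind it; z points along the fingers, y is the line along which they close (so a half turn about z gives the same grasp; the last joint's range is limited). The gripper opens to 85 mm and grips with 20 to 120 N. Pads are 22 mm wide; open, the fingers measure 114 mm over their backs; the gripper's body (76 mm by 85 mm) begins 54 mm behind the grasp point. The pads swing forward as they close: fully open they stand 13 mm farther back than shut.
Start: joints at [1.097, 0.053, 1.613, -0, 1.476, -0.119], TCP at [0.217, 0.586, 0.231] pointing down, gripper open.
Joint ranges: [-3.01, 3.01], [-1.01, 2.22], [0.06, 2.58], [-1.02, 4.17], [0.09, 2.62], [-3.14, 3.14]. Speed limits (rad/s): [2.57, 2.57, 3.14, 3.14, 3.14, 3.14].

### API

Orientations are given as a unit quaternion [w, x, y, z].
In Python, from plant import state, grab_frame, camera_info, job_done, spot_in, masks_of, pinpoint gives the robot as it stands.
- The arm moves only by the shell command python3 -m handwheel 'ROWS' [OPENING]. ROWS is JSON, a list that holds one entry, the list of rows, each a list of 6 numbers: the shift along the world's x, y, z in m, then the turn, a rotation vector about the world's x, y, z in degrees. In form: [[[tx, ty, tz, ax, ay, az], ...]]. A call has 1 to 20 rows; each row shifts and turns the commanded pose from where the row before left it; what a row does not reach is not made up. A row lasts 1/12 s, in which the tool goes at most 41.7 mm and 7.16 degrees, less where a joint would pass 70% of its speed; a pose out of reach is approached as far as the arm can. A call is refused whole if a number of a shift passes 0.0417 or a number of a turn 7.16, either way. A call with a gripper value outside its range is refused whole. OPENING is the opening, from 0 (shut) to 1 (fully open), set as the call begins (- or left out, the last holds). The fingers move at their own pace and stop on an object; the grip force is fixed at half the most. Time passes only in rows, so rows that do not move let the fingers close. It gives the time, the measured TCP pose, the force, the opening and the grip force at its end, in the units of the state.
- state(): the state, without advancing time (a new reading comes with each control period).
- grab_frame(name): name is "scene" or "top"; returns (picture, depth): 480x640x3 uint8, blue, green, red; 480x640 float32, m along the optical axis (not along the pixel's ray), 0 where there is no reading.
- camera_info(name): a dict with "fx", "fy", "cx", "cy" (pixels), "distortion" ([k1, k2, p1, p2, k3] as OpenCV has them; the pictures are not rectified), "T" (4x4, takes a point from camera to world coordinates). Camera axes: x right, y up, looking along -z (the intrinsics and any distortion apply to the point x, -y, -z); pixel columns grow to the right and rows downward; lengths in m; the calibration is good to about 2 mm. A picture is of the moment at which its call begins. camera_info takes no time and is no camera call.
- job_done(): hands the job in; it is judged then, once.
Trained networks look in the newest picture that a camera, given by its name, has taken for a name from the list of things; names that differ only in an ending like _2 or _b are one class to them, and where a whole thing is asked for, a point or a joint stands for the part that bears it (a point fixed in the world has none). Each returns a list of dicts, best first, with "conf" (0 to 1); they miss things now and then, are a little off and sometimes report something else, mostly with a low value. They report only what shows in the picture. A call takes as long as a camera call. They do not tell look-alikes from the thing itself.
- spot_in(camera, thing): "box" ([left, top, width, height] in pixels, round what is visible of it).
- masks_of(camera, thing): "region" (480x640 bool, what is visible of it) and "box" ([left, top, width, height] in pixels, round what is visible of it).
- pinpoint(camera, thing): "position" ([column, row] in pixels: a listed point, or the origin of a listed thing).
The state is a dict: "time": time; "joint_pos": joint angles; "joint_vel": joint speeds; "joint_efforts": joint torques, N m; "tool_pos": TCP position; "tool_rot": TCP orientation; "contact_force": force on the tool from outside, world axes, zero at the start; "ft_torque": the same for the moment, N m; "gripper_width": opening from 0.0 (shut) to 1.0 (fully open); "grasp_force": force on a finger pad.
Only numpy, scipy, OpenCV 4.12 (cv2) and the standard library are available. Lean on these libraries where they do the work, as an engineer would, in place of code of your own. Each camera call takes 0.05 s, during which the arm holds its last target. There are 200 camera calls.

## Working session

There is one attempt and no reset: what is moved stays moved. The work goes in short steps, Python scripts to look and compute and a shell command to move; the robot and the scene stay as the last step left them, time stands still between calls to the robot, and variables do not carry over. Pictures are saved under pics/ and viewed, at most 10 in all, crops included, and the job is handed in when it is done.

```bash
mkdir -p pics; cat > h.py <<'E'
import numpy as np, cv2
from plant import *
def ray(cam,px):
    c=camera_info(cam);K=np.array([[c['fx'],0,c['cx']],[0,c['fy'],c['cy']],[0,0,1]])
    u=cv2.undistortPoints(np.array([[px]],float),K,np.array(c['distortion'],float))[0,0]
    T=np.array(c['T']);return T[:3,3],T[:3,:3]@np.array([u[0],-u[1],-1.])
def at_z(cam,px,z):
    o,d=ray(cam,px);return o+d*(z-o[2])/d[2]
def proj(cam,P):
    c=camera_info(cam);K=np.array([[c['fx'],0,c['cx']],[0,c['fy'],c['cy']],[0,0,1]]);T=np.array(c['T'])
    q=(np.atleast_2d(P)-T[:3,3])@T[:3,:3];q=q*[1,-1,-1]
    return cv2.projectPoints(q,np.zeros(3),np.zeros(3),K,np.array(c['distortion'],float))[0][:,0]
E
python3 - <<'E'
from h import *
np.set_printoptions(precision=4,suppress=True)
for cam in('top','scene'):
    f,d=grab_frame(cam);cv2.imwrite(f'pics/{cam}0.png',f);print(cam,np.array(camera_info(cam)['T'])[:3,3])
    for n,z in(('carousel',0),('pawl_pivot',.07),('thumb_tab',.114),('pawl_nose',.042),('push_post',.088),('last_well',.042),('loading_place',.042)):
        for r in pinpoint(cam,n)[:3]: print(n,round(r['conf'],2),np.array(r['position']),at_z(cam,r['position'],z))
E
```

```text
top [ 0.2767 -0.0177  1.5804]
carousel 0.56 [297.2 213.3] [0.5896 0.0506 0.    ]
pawl_pivot 0.59 [305.7 256.5] [0.4553 0.0247 0.07  ]
pawl_pivot 0.25 [297.5 214.3] [0.5729 0.0468 0.07  ]
thumb_tab 0.57 [301.4 251.2] [0.4643 0.0348 0.114 ]
thumb_tab 0.42 [313.9 226.1] [0.5317 0.0011 0.114 ]
pawl_nose 0.61 [318.4 247.1] [ 0.4846 -0.0101  0.042 ]
push_post 0.58 [265.7 233.7] [0.5165 0.1328 0.088 ]
push_post 0.49 [314.6 222.3] [ 0.5467 -0.0006  0.088 ]
push_post 0.47 [319.1 250.4] [ 0.4694 -0.0122  0.088 ]
last_well 0.63 [316.  226.5] [ 0.543  -0.0039  0.042 ]
loading_place 0.68 [287.7 230.8] [0.5315 0.0756 0.042 ]
scene [-0.0498 -0.9258  1.0133]
carousel 0.61 [330.9 250.3] [0.598  0.0638 0.    ]
pawl_pivot 0.98 [292.5 255.8] [0.4638 0.0291 0.07  ]
thumb_tab 0.63 [290.7 239.9] [0.4655 0.0369 0.114 ]
pawl_nose 0.52 [310.8 270.3] [ 0.4893 -0.0132  0.042 ]
pawl_nose 0.48 [347.5 366. ] [ 0.3996 -0.3024  0.042 ]
push_post 0.84 [287.2 220.6] [0.5119 0.1368 0.088 ]
last_well 0.7 [353.2 250.6] [ 0.6178 -0.009   0.042 ]
last_well 0.65 [326.4 261.3] [ 0.539  -0.0062  0.042 ]
loading_place 0.82 [305.4 248.9] [0.5199 0.0626 0.042 ]
```

```bash
python3 - <<'E'
import cv2
a=cv2.imread('pics/top0.png')[150:310,200:400];b=cv2.imread('pics/scene0.png')[150:350,220:420]
cv2.imwrite('pics/c1.png',cv2.resize(a,(750,600),interpolation=2))
cv2.imwrite('pics/c2.png',cv2.resize(b,(600,600),interpolation=2))
E
```

```text
(no output)
```

View pics/c1.png

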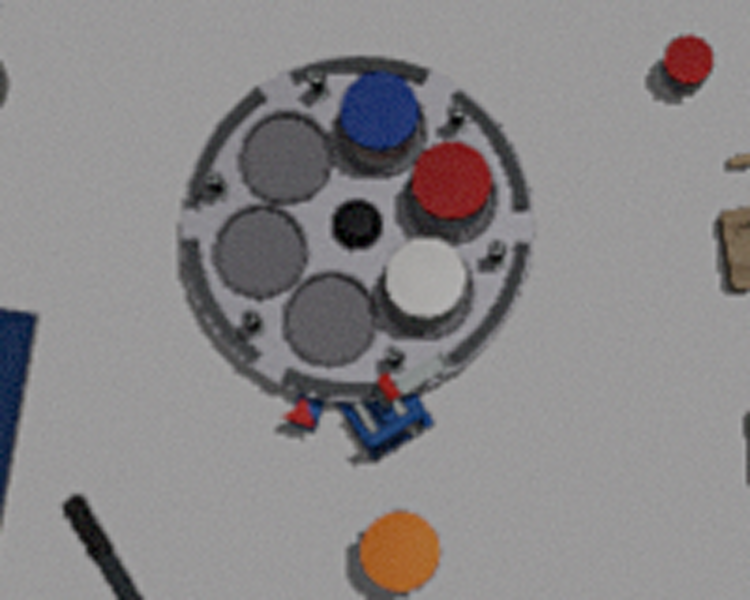

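View pics/c2.png

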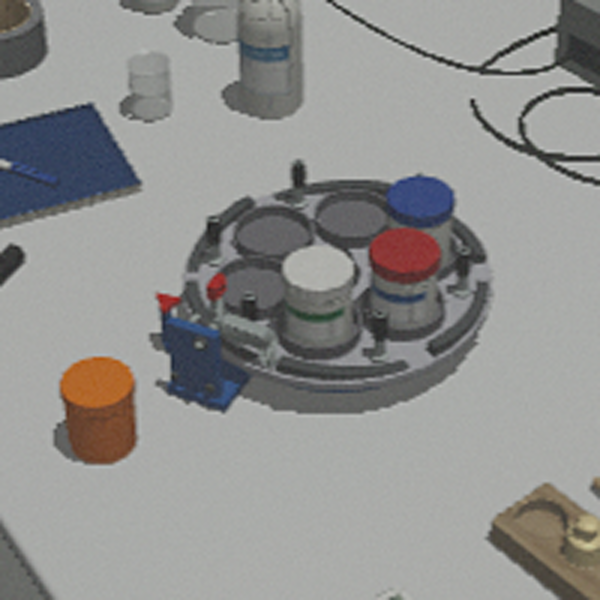

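The top view shows the white-lid jar just past the red arrow at crop (427,278), with the arrow at (300,413). The tab is at (390,385), the nose at about (440,365) and the finger post left of the arrow at (252,322). The small red jar and the orange jar are decoys. Next I fit the carousel pose from these points in both views.

```bash
cat > fit.py <<'E'
from h import *
from scipy.optimize import least_squares
np.set_printoptions(precision=4,suppress=True)
top=lambda p:np.array(p)/3.75+[200,150]
sc=lambda p:np.array(p)/3.+[220,150]
# (cam,px,angle,r,z,moves)
O=[('top',top(p),a,.108,.088,1) for p,a in zip([(318,82),(458,115),(497,252),(396,353),(254,318),(216,184)],[30,330,270,210,150,90])]
O+=[('top',top(p),a,.074,.11,1) for p,a in zip([(380,110),(452,180),(427,278)],[0,300,240])]
O+=[('top',top(p),a,.074,.054,1) for p,a in zip([(285,157),(260,252),(330,320)],[60,120,180])]
O+=[('top',top((302,413)),180,.146,.05,0),('scene',sc((168,300)),180,.146,.05,0)]
O+=[('scene',sc(p),a,.108,.088,1) for p,a in zip([(298,163),(213,220),(249,297),(379,315),(464,250)],[90,150,210,270,330])]
O+=[('scene',sc(p),a,.074,.11,1) for p,a in zip([(319,268),(405,250),(420,197)],[240,300,0])]
def P(x,a,r,z,m):
    t=np.radians(a)+x[2]-m*x[3];return [x[0]+r*np.cos(t),x[1]+r*np.sin(t),z]
def f(x): return np.concatenate([proj(c,P(x,a,r,z,m))[0]-p for c,p,a,r,z,m in O]+[[x[3]*20]])
s=least_squares(f,[.58,.05,-.3,0],loss='soft_l1')
if __name__=='__main__':
    print(s.x,np.degrees(s.x[2]));print(s.fun.__array__()[:-1].reshape(-1,2).round(1).tolist())
    x=s.x
    print('post',P(x,150,.108,.088,1))
    w=np.radians(228)+x[2];r=np.array([np.cos(w),np.sin(w)]);t=-np.array([-r[1],r[0]])
    print('r',r,'t',t)
    for n,p in(('pivT',(.4553,.0247)),('pivS',(.4638,.0291)),('tabT',(.4643,.0348)),('tabS',(.4655,.0369)),('noseT',(.4846,-.0101)),('noseS',(.4893,-.0132))):
        q=np.array(p)-x[:2];print(n,'radial',q@r,'t',q@t)
    from scipy.spatial.transform import Rotation as R
    st=state();print(R.from_quat(np.roll(st['tool_rot'],-1)).as_matrix(),st['tool_pos'])
E
python3 fit.py
```

```text
[ 0.5901  0.0516 -0.2846 -0.0349] -16.309145124273915
[[0.1, -1.5], [0.5, -1.4], [1.2, -1.1], [0.7, 0.3], [0.1, 0.2], [-0.1, -1.2], [0.4, 0.1], [0.8, -0.3], [0.9, -0.3], [1.2, -0.2], [1.2, -0.5], [1.5, -0.6], [0.8, -0.7], [-0.7, -0.2], [-1.5, -0.7], [-1.6, -0.9], [-1.4, -0.6], [-0.8, -0.9], [-1.3, -0.5], [-1.3, -0.2], [-1.2, -0.4], [-1.4, -0.8]]
post [np.float64(0.5128159207502682), np.float64(0.12705728355593915), 0.088]
r [-0.8509 -0.5253] t [-0.5253  0.8509]
pivT radial 0.12884151156123388 t 0.04791131948042898
pivS radial 0.11929742659767766 t 0.047189902674123416
tabT radial 0.1158775648001366 t 0.05177733608352777
tabS radial 0.11375328556264291 t 0.052933812508342976
noseT radial 0.12219197630766057 t 0.0029078342719311323
noseS radial 0.119821311063794 t -0.0021990186045010352
[[-0.9377  0.3474 -0.    ]
 [ 0.3474  0.9377 -0.    ]
 [ 0.     -0.     -1.    ]] [0.2171 0.586  0.2313]
```

```bash
python3 -m handwheel '[[[0.0129,-0.0289,0,0,0,0],[0.0129,-0.0289,0,0,0,0],[0.0129,-0.0289,0,0,0,0],[0.0129,-0.0289,0,0,0,0],[0.0129,-0.0289,0,0,0,0],[0.0129,-0.0289,0,0,0,0],[0.0129,-0.0289,0,0,0,0],[0.0129,-0.0289,0,0,0,0],[0.0129,-0.0289,0,0,0,0],[0.0129,-0.0289,0,0,0,0],[0.0129,-0.0289,0,0,0,-3.8],[0.0129,-0.0289,0,0,0,-3.8],[0.0129,-0.0289,0,0,0,-3.8],[0.0129,-0.0289,0,0,0,-3.8],[0.0129,-0.0289,0,0,0,-3.8],[0.0129,-0.0289,0,0,0,-3.8],[0.0129,-0.0289,0,0,0,-3.8],[0.0129,-0.0289,0,0,0,-3.8],[0.0129,-0.0289,0,0,0,-3.8],[0.0129,-0.0289,0,0,0,-3.8]]]' 0
```

```text
time: 2.47
tool_pos: [0.4756, 0.0065, 0.2316]
tool_rot: [0.0, 0.489, 0.872, 0.0]
contact_force: [-0.1, 0.2, 0.3]
gripper_width: 0.001
grasp_force: 0.0
```

```bash
python3 -m handwheel '[[[0,0,-0.02,0,0,0],[0,0,-0.03,0,0,0],[0,0,-0.03,0,0,0],[0,0,-0.02,0,0,0],[0,0,0,0,0,0],[0,0,0,0,0,0]]]'
python3 - <<'E'
from h import *
np.set_printoptions(precision=4,suppress=True)
print(state()['tool_pos'],state()['tool_rot'])
for c in('top','scene'):
    f,_=grab_frame(c);cv2.imwrite(f'pics/{c}1.png',f)
    tp=state()['tool_pos'];print(c,proj(c,[tp]))
a=cv2.imread('pics/top1.png')[200:300,250:350];b=cv2.imread('pics/scene1.png')[180:300,240:360]
cv2.imwrite('pics/d1.png',np.hstack([cv2.resize(a,(400,400),interpolation=2),cv2.resize(b,(400,400),interpolation=2)]))
E
```

```text
time: 2.97
tool_pos: [0.4743, 0.0081, 0.1305]
tool_rot: [-0.001, 0.487, 0.873, -0.0]
contact_force: [1.0, -0.7, 0.7]
gripper_width: -0.006
grasp_force: 0.0
[0.4743 0.0081 0.1305] [-0.0012  0.4873  0.8732 -0.0004]
top [[311.3234 245.9582]]
scene [[300.5604 238.5263]]
```

View pics/d1.png

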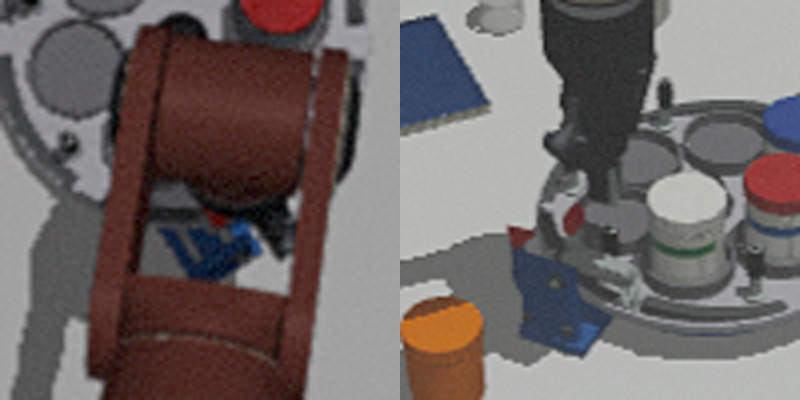

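The scene view shows the finger tip at px (301,238), on the nose side of the tab at (292,245) and above the pawl. The tip matches its projection. I check the tab position in the pawl's axes.

```bash
python3 - <<'E'
from h import *
from fit import s
x=s.x;w=np.radians(228)+x[2];r=np.array([np.cos(w),np.sin(w)]);t=np.array([r[1],-r[0]])
for c in('top','scene'):
    f=cv2.imread(f'pics/{c}0.png').astype(int);m=(f[...,2]>90)&(f[...,1]<f[...,2]*.5)&(f[...,0]<f[...,2]*.5)
    n,l,st,ce=cv2.connectedComponentsWithStats(m.astype(np.uint8),connectivity=8)
    for i in range(1,n):
        if 280<ce[i][0]<315 and 235<ce[i][1]<265 and st[i][4]>3:
            p=at_z(c,ce[i],.106)[:2];print(c,ce[i],st[i],p,(p-x[:2])@r,(p-x[:2])@t)
tp=np.array(state()['tool_pos'][:2]);print((tp-x[:2])@r,(tp-x[:2])@t)
E
```

```text
top [303.     252.7273] [301 250   5   7  22] [0.4612 0.0308] 0.12060899320667344 0.05001577012809031
scene [291.9643 244.3214] [289 241   6   8  28] [0.4642 0.0294] 0.11875690280370114 0.04725683563634691
0.1197253201862257 0.022619244086763246
```

```bash
python3 -m handwheel '[[[0,0,-0.015,0,0,0],[0,0,-0.015,0,0,0],[-0.0021,0.0034,0,0,0,0],[-0.0021,0.0034,0,0,0,0],[-0.0021,0.0034,0,0,0,0],[-0.0021,0.0034,0,0,0,0],[-0.0021,0.0034,0,0,0,0],[-0.0021,0.0034,0,0,0,0],[-0.0021,0.0034,0,0,0,0]]]'
```

```text
time: 3.82
tool_pos: [0.4605, 0.0323, 0.1019]
tool_rot: [0.0, 0.487, 0.873, 0.0]
contact_force: [-0.2, -0.2, 0.2]
gripper_width: -0.001
grasp_force: 0.1
```

```bash
python3 -m handwheel '[[[-0.0021,0.0034,-0.001,0,0,0],[-0.0021,0.0034,-0.002,0,0,0],[-0.0021,0.0034,-0.002,0,0,0],[-0.0021,0.0034,-0.002,0,0,0],[-0.0021,0.0034,-0.002,0,0,0],[-0.0021,0.0034,-0.002,0,0,0],[-0.0021,0.0034,0,0,0,0],[-0.0021,0.0034,0,0,0,0],[0,0,0,0,0,0],[0,0,0,0,0,0]]]'
python3 - <<'E'
from h import *
f,_=grab_frame('scene');cv2.imwrite('pics/scene2.png',f);cv2.imwrite('pics/d2.png',cv2.resize(f[180:300,230:350],(600,600),interpolation=2))
E
```

```text
time: 4.65
tool_pos: [0.4436, 0.0592, 0.0904]
tool_rot: [0.0, 0.487, 0.873, 0.0]
contact_force: [0.8, 0.5, 0.3]
gripper_width: 0.002
grasp_force: 0.0
```

View pics/d2.png

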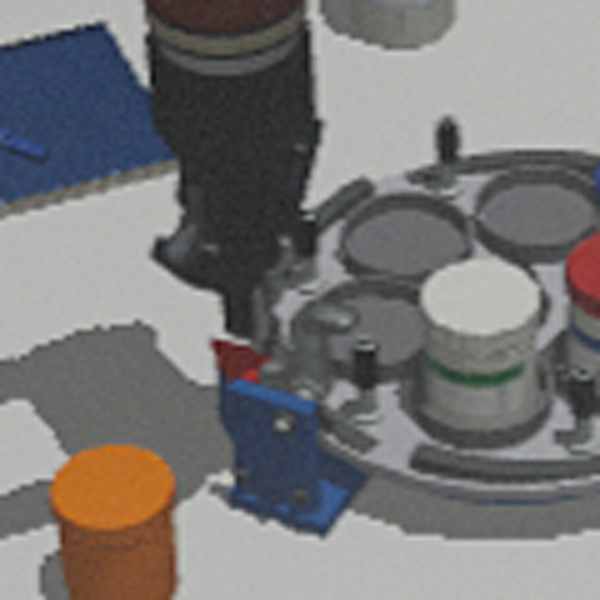

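The pawl is thrown back, with the arm upright at crop (310,350) and the tab level at (250,375). I compute the arc for the post.

```bash
python3 -m handwheel '[[[0,0,0.03,0,0,0],[0,0,0.03,0,0,0],[0.0155,0.0111,0,0,0,6.3],[0.0155,0.0111,0,0,0,6.3],[0.0156,0.0112,0,0,0,6.3],[0,0,0,0,0,0],[0,0,-0.02,0,0,0],[0,0,-0.02,0,0,0],[0,0,0,0,0,0]]]'
python3 - <<'E'
from h import *
from fit import s
x=s.x
for c in('top','scene'):
    f,_=grab_frame(c);cv2.imwrite(f'pics/{c}3.png',f)
    for n,z in(('push_post',.088),('last_well',.042)):
        for r in pinpoint(c,n)[:3]:
            p=at_z(c,r['position'],z)[:2];q=p-x[:2];print(c,n,round(r['conf'],2),p,np.hypot(*q),np.degrees(np.arctan2(q[1],q[0])))
a=cv2.imread('pics/top3.png')[200:280,240:320];b=cv2.imread('pics/scene3.png')[180:300,240:360]
cv2.imwrite('pics/d3.png',np.hstack([cv2.resize(a,(400,400),interpolation=2),cv2.resize(b,(400,400),interpolation=2)]))
p=x[:2]+.108*np.array([[np.cos(a),np.sin(a)] for a in np.radians(157.7-4*np.arange(19))]);print(p[0],np.diff(p,axis=0).round(4).tolist())
E
```

```text
time: 5.45
tool_pos: [0.487, 0.092, 0.1061]
tool_rot: [-0.004, 0.338, 0.941, -0.002]
contact_force: [-0.8, 0.5, -0.3]
gripper_width: 0.001
grasp_force: 0.0
top push_post 0.51 [0.6869 0.3294] 0.2942052704156673 70.78515872627838
top last_well 0.79 [ 0.542  -0.0162] 0.0831482477379501 -125.31647124051979
scene push_post 0.9 [0.5078 0.1404] 0.12109944290154435 132.81556607382103
scene push_post 0.67 [0.3007 0.1272] 0.29905545964999203 165.36364979922112
scene last_well 0.82 [ 0.5425 -0.0076] 0.07601223011415507 -128.80032626469108
[0.4902 0.0926] [[0.0031, 0.0069], [0.0036, 0.0066], [0.004, 0.0064], [0.0045, 0.0061], [0.0049, 0.0057], [0.0053, 0.0054], [0.0056, 0.005], [0.006, 0.0046], [0.0063, 0.0042], [0.0065, 0.0037], [0.0068, 0.0033], [0.007, 0.0028], [0.0072, 0.0023], [0.0073, 0.0018], [0.0074, 0.0013], [0.0075, 0.0007], [0.0075, 0.0002], [0.0075, -0.0003]]
```

View pics/d3.png

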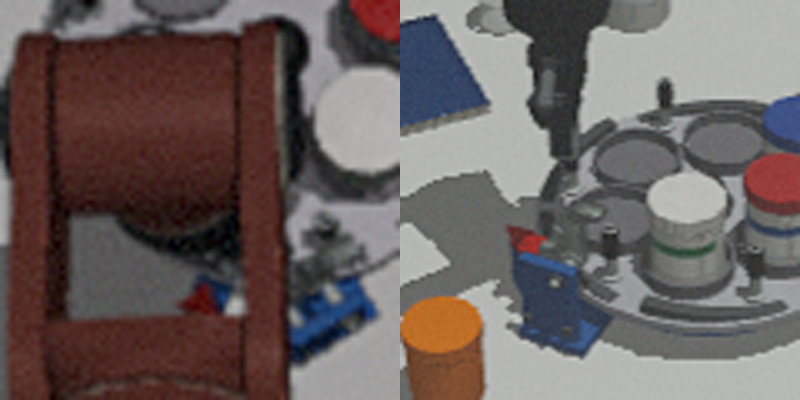

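```bash
python3 -m handwheel '[[[0.003,0.0006,-0.02,0,0,0],[0,0,-0.02,0,0,0],[0,0,0,0,0,0],[0.0015,0.0035,0,0,0,0],[0.0016,0.0034,0,0,0,0],[0.0018,0.0033,0,0,0,0],[0.0018,0.0033,0,0,0,0],[0.002,0.0032,0,0,0,0],[0.002,0.0032,0,0,0,-2],[0.0022,0.0031,0,0,0,-2],[0.0023,0.003,0,0,0,-2],[0.0049,0.0057,0,0,0,-4],[0.0053,0.0054,0,0,0,-4],[0.0056,0.005,0,0,0,-4]]]'
```

```text
time: 6.92
tool_pos: [0.5245, 0.1355, 0.0707]
tool_rot: [0.0, 0.482, 0.876, -0.0]
contact_force: [-1.1, -1.3, 0.2]
gripper_width: 0.002
grasp_force: 0.7
```

```bash
python3 -m handwheel '[[[0.006,0.0046,0,0,0,-4],[0.0063,0.0042,0,0,0,-4],[0.0065,0.0037,0,0,0,-4],[0.0068,0.0033,0,0,0,-4],[0.0070,0.0028,0,0,0,-4],[0.0072,0.0023,0,0,0,-4],[0.0073,0.0018,0,0,0,-4],[0.0037,0.0007,0,0,0,-2],[0,0,0,0,0,0],[0,0,0,0,0,0]]]'
cat > wh.py <<'E'
from h import *
from fit import s
import sys
x=s.x.copy()
c='scene'
f,_=grab_frame(c);cv2.imwrite(f'pics/{sys.argv[1]}.png',f)
# wheel angle from jar lids (mask centroid of the lids' tops) vs first picture
def lids(f):
    h=cv2.cvtColor(f,cv2.COLOR_BGR2HSV);o={}
    for n,m in(('red',((h[...,0]<8)|(h[...,0]>172))&(h[...,1]>120)),('blue',(abs(h[...,0].astype(int)-115)<10)&(h[...,1]>120))):
        n_,l,st,ce=cv2.connectedComponentsWithStats(m.astype(np.uint8));
        k=[i for i in range(1,n_) if 290<ce[i][0]<400 and 150<ce[i][1]<290];
        if k:
            i=max(k,key=lambda i:st[i][4]);o[n]=(ce[i],st[i][4])
    return o
a=lids(cv2.imread('pics/scene0.png'));b=lids(f)
ang=lambda p:np.arctan2(*(at_z(c,p,.105)[:2]-x[:2])[::-1])
for n in a:
    if n in b: print(n,a[n],b[n],'turned back',(ang(a[n][0])-ang(b[n][0]))%(2*np.pi))
for r in pinpoint(c,'last_well')[:3]:
    q=at_z(c,r['position'],.042)[:2]-x[:2];print('well',round(r['conf'],2),np.hypot(*q),np.degrees(np.arctan2(q[1],q[0])-x[2])%360)
cv2.imwrite(f'pics/{sys.argv[1]}c.png',cv2.resize(f[160:300,250:390],(600,600),interpolation=2))
E
python3 wh.py e4
```

```text
time: 7.75
tool_pos: [0.5753, 0.1589, 0.0706]
tool_rot: [0.0, 0.691, 0.723, 0.0]
contact_force: [0.6, -0.6, 0.2]
gripper_width: -0.001
grasp_force: 0.0
red (array([354.7483, 233.458 ]), np.int32(286)) (array([332.2862, 240.6206]), np.int32(311)) turned back 0.8719487288417169
blue (array([359.7432, 215.1622]), np.int32(222)) (array([357.9882, 229.8465]), np.int32(254)) turned back 0.810254521639109
well 0.82 0.07077977596526448 203.9169205271326
```

View pics/e4c.png

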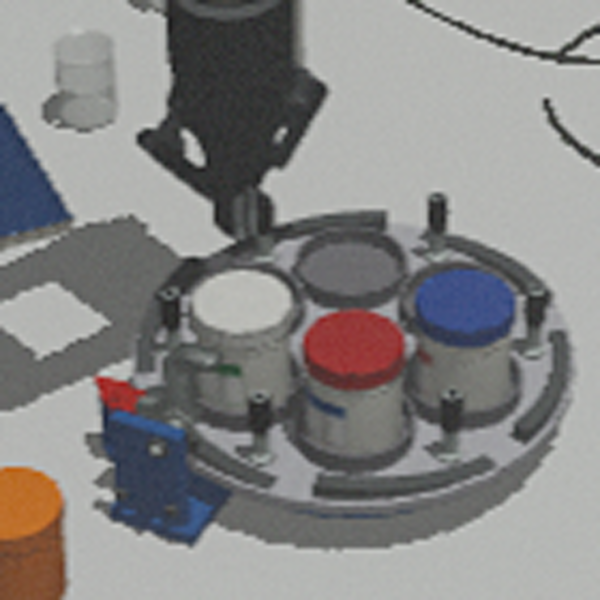

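The pawl is still up and the wheel has turned back about 0.82 rad, with the white jar at crop (242,300), just short of the arrow. About 9.5° more is needed.

```bash
python3 -m handwheel '[[[0.0038,0.0004,0,0,0,-2],[0.0038,0.0003,0,0,0,-2],[0.0037,0.0001,0,0,0,-2],[0.0037,-0.0001,0,0,0,-2],[0.0034,-0.0001,0,0,0,-2],[0,0,0,0,0,0],[0,0,0,0,0,0]]]'; python3 wh.py e5; python3 - <<'E'
from h import *
from fit import s
from scipy.optimize import least_squares
# wheel angle from lid-top tracks: fit lid angle in first and now with a per-picture common offset
E
```

```text
time: 8.43
tool_pos: [0.5933, 0.1591, 0.0704]
tool_rot: [0.0, 0.751, 0.66, -0.0]
contact_force: [0.1, 0.6, 0.9]
gripper_width: 0.004
grasp_force: 0.0
red (array([354.7483, 233.458 ]), np.int32(286)) (array([327.2862, 240.3836]), np.int32(318)) turned back 1.0398546225432659
blue (array([359.7432, 215.1622]), np.int32(222)) (array([355.5261, 232.4618]), np.int32(249)) turned back 0.9761162398455525
well 0.93 0.06686836091630127 189.01994489956334
```

View pics/e5c.png

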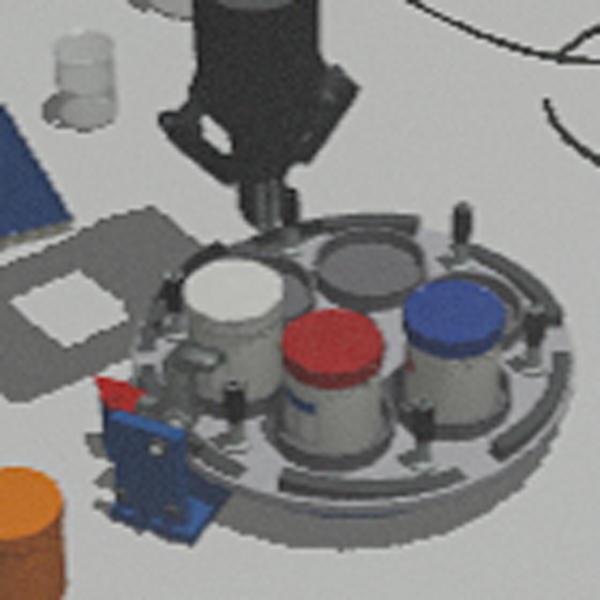

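```bash
cat > w2.py <<'E'
from fit import *
def wheel(pts):
    so=[o for o in O if o[0]=='scene' and o[5]]
    n=[('scene',np.array(p)/4.2857+[250,160],a,r,z,1) for p,a,r,z in pts]
    g=lambda v:np.concatenate([proj(c,P([v[0],v[1],s.x[2],v[2]],a,r,z,m))[0]-p for c,p,a,r,z,m in so]+[proj(c,P([v[0],v[1],s.x[2],v[3]],a,r,z,m))[0]-p for c,p,a,r,z,m in n])
    q=least_squares(g,[*s.x[:2],0,.95],loss='soft_l1');print(q.x,q.fun.reshape(-1,2).round(1).tolist());return q.x
if __name__=='__main__':
    wheel([((233,290),240,.074,.11),((333,343),300,.074,.11),((455,310),0,.074,.11),((234,387),270,.108,.088),((425,403),330,.108,.088),((538,313),30,.108,.088),((462,207),90,.108,.088)])
E
python3 w2.py
```

```text
[ 0.5917  0.0476 -0.0297  0.9657] [[-0.0, -0.2], [-0.2, -0.4], [-0.2, -0.0], [0.5, -0.1], [0.2, 0.2], [-0.0, 0.4], [0.2, 0.3], [0.1, -0.1], [0.0, 0.3], [0.2, -0.1], [0.0, 0.5], [-0.1, -0.4], [-0.2, 0.3], [-0.4, -0.9], [0.0, -0.1]]
```

```bash
python3 -m handwheel '[[[0.0026,-0.0001,0,0,0,-1],[0,0,0,0,0,0],[0,0,0,0,0,0],[-0.005,0,0,0,0,0],[-0.008,0,0,0,0,0],[0,0,0.03,0,0,0],[0,0,0.03,0,0,0],[0,0,0.03,0,0,0],[-0.0177,-0.0124,0,0,0,5],[-0.0177,-0.0124,0,0,0,5],[-0.0177,-0.0124,0,0,0,5],[-0.0177,-0.0124,0,0,0,5],[-0.0177,-0.0124,0,0,0,5],[-0.0177,-0.0124,0,0,0,5],[-0.0177,-0.0124,0,0,0,5],[-0.0177,-0.0124,0,0,0,5],[0,0,0,0,0,0],[0,0,0,0,0,0]]]'; python3 wh.py e6
```

```text
time: 10.03
tool_pos: [0.4406, 0.0597, 0.1602]
tool_rot: [0.0, 0.489, 0.872, 0.0]
contact_force: [-0.1, -0.6, -0.1]
gripper_width: 0.001
grasp_force: 0.0
red (array([354.7483, 233.458 ]), np.int32(286)) (array([326.7333, 240.0476]), np.int32(315)) turned back 1.0608618299918473
blue (array([359.7432, 215.1622]), np.int32(222)) (array([355.0233, 232.6304]), np.int32(257)) turned back 0.9934401749203314
well 0.74 0.06613760250230162 180.88632074213805
well 0.52 0.5143267847392948 288.2738595336593
well 0.22 0.30638773308566625 170.16069489746621
```

View pics/e6c.png

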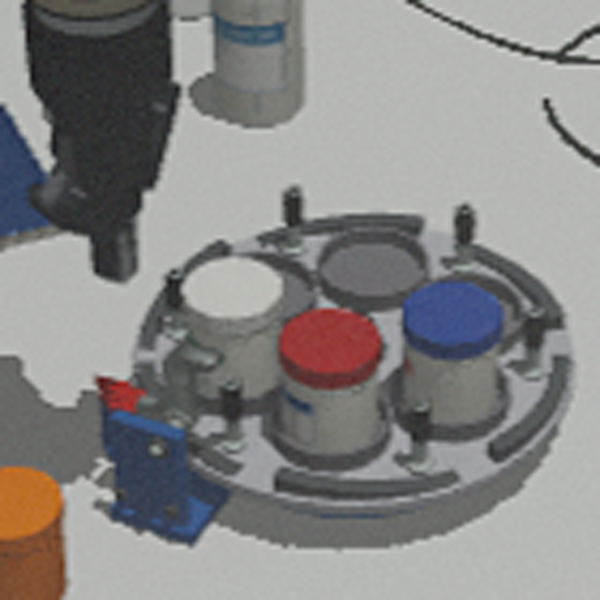

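The white jar at crop (233,290) now stands by the arrow, the wheel is at about 0.985 rad and the pawl is still up. Next I push the back of the arm toward the nose side.

```bash
python3 -m handwheel '[[[0,0,-0.03,0,0,0],[0,0,-0.03,0,0,0],[0,0,0,0,0,0],[0.0021,-0.0034,0,0,0,0],[0.0021,-0.0034,0,0,0,0],[0.0021,-0.0034,0,0,0,0],[0.0021,-0.0034,0,0,0,0],[0.0021,-0.0034,0,0,0,0],[0.0021,-0.0034,0,0,0,0],[0.0021,-0.0034,0,0,0,0],[0.0021,-0.0034,0,0,0,0]]]'
```

```text
time: 11.05
tool_pos: [0.4586, 0.0323, 0.1006]
tool_rot: [0.0, 0.488, 0.873, 0.0]
contact_force: [0.2, -0.3, -1.5]
gripper_width: 0.004
grasp_force: 0.1
```

```bash
python3 -m handwheel '[[[0.0021,-0.0034,-0.002,0,0,0],[0.0021,-0.0034,-0.002,0,0,0],[0.0021,-0.0034,-0.002,0,0,0],[0.0021,-0.0034,0,0,0,0],[0.0021,-0.0034,0,0,0,0],[0.0021,-0.0034,0,0,0,0],[0.0021,-0.0034,0,0,0,0],[0.0021,-0.0034,0,0,0,0],[0,0,0,0,0,0],[0,0,0.02,0,0,0],[0,0,0.03,0,0,0],[0,0,0.03,0,0,0],[0,0,0.03,0,0,0],[-0.03,0.03,0.02,0,0,0],[-0.03,0.03,0.02,0,0,0],[0,0,0,0,0,0],[0,0,0,0,0,0]]]'; python3 wh.py e7
```

```text
time: 12.47
tool_pos: [0.4219, 0.0596, 0.2417]
tool_rot: [0.002, 0.487, 0.873, 0.001]
contact_force: [0.8, -0.6, 1.0]
gripper_width: -0.001
grasp_force: 0.0
red (array([354.7483, 233.458 ]), np.int32(286)) (array([326.7382, 240.1672]), np.int32(317)) turned back 1.0597501369373883
blue (array([359.7432, 215.1622]), np.int32(222)) (array([355.1589, 232.7481]), np.int32(258)) turned back 0.9960963019400126
well 0.63 0.06300533395046996 181.03893263996844
```

View pics/e7c.png

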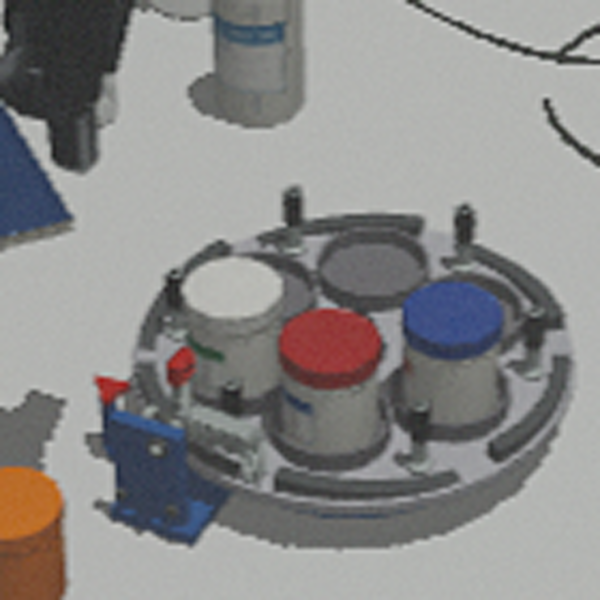

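The tab is upright again at crop (180,367) and the arm lies along the rim, with its nose at (258,470). I compare it with the first picture to check that the pawl is fully down.

```bash
python3 - <<'E'
import cv2,numpy as np
A=cv2.imread('pics/scene0.png');B=cv2.imread('pics/e7.png')
for f in(A,B):
    g=f.astype(int)[236:255,286:300];m=(g[...,2]>90)&(g[...,1]<g[...,2]*.5)&(g[...,0]<g[...,2]*.5);y,x=np.nonzero(m);print(len(x),x.mean()+286,y.mean()+236)
z=lambda f:cv2.resize(f[230:280,275:325],(400,400),interpolation=2)
cv2.imwrite('pics/cmp.png',np.hstack([z(A),z(B)]))
E
```

```text
28 291.9642857142857 244.32142857142858
32 291.71875 244.53125
```

View pics/cmp.png

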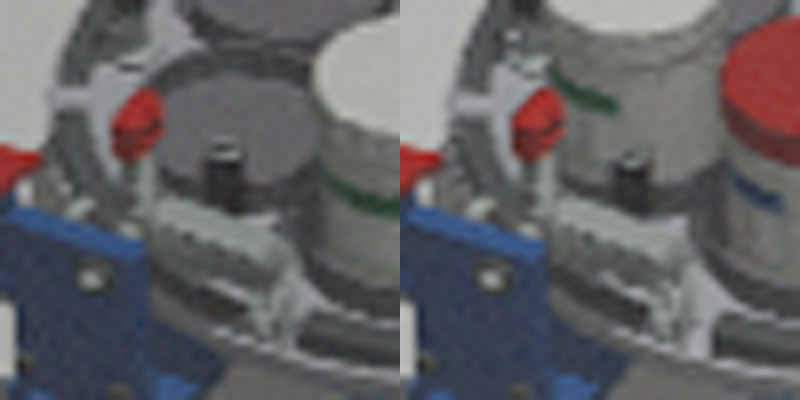

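The pawl sits as it did at the start (tab within 0.3 px), with its nose in the notch. The arm is clear, so I hand in.

```bash
python3 -c "
from plant import *
print(job_done())"
```

```text
the job is handed in; nothing more can be done
None
```

The job is handed in, with no verdict returned: I tipped the pawl up, turned the wheel back one station to about 0.985 rad so the white-lid jar stands at the arrow, and dropped the pawl back into its notch; the arm is clear and all three jars looked upright in their wells.

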